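Clear the check weight off the packing-room scale and weigh the green-lidded jar

ROBOT

A 7-joint arm with a two-finger parallel gripper is mounted at the origin on the work surface. World frame = base frame: x ahead of the robot, y to its left, z up, the work surface at z = 0. Lengths are in m, angles in degrees, forces in N, time in s.
With the tool pointing down it reaches from about 0.35 to 0.775 m from the base axis. Payload 3.1 kg.
Tool frame: the origin (TCP) lies on the centre line of the jaws, within the pads' length; the fingertips stand 17 mm ahead of it and the grasp point (between the pads) lies 2 mm behind it (robot.tip_reach is the distance from the TCP to the fingertips, in m); z points along the fingers, y is the line along which they close (so a half turn about z gives the same grasp; the last joint's range is limited). The gripper opens to 85 mm and grips with 20 to 120 N. Pads are 22 mm wide; open, the fingers measure 114 mm over their backs; the gripper's body (76 mm by 85 mm) begins 54 mm behind the grasp point. The pads swing forward as they close: fully open they stand 13 mm farther back than shut.
Start: joints at [-77.16, 17.813, 0.802, 86.603, -0.252, 75.585, -1.558], TCP at [0.144, 0.531, 0.22] pointing down, gripper open.
Joint ranges: [-154.91, 154.91], [-16.99, 109.72], [-72.82, 74.43], [7.12, 147.25], [-82.49, 262.49], [11.32, 116.49], [-174.64, 174.64]. Speed limits (degrees/s): [159.86, 159.86, 180, 180, 180, 180, 180].

INTERFACE

Orientations are given as [roll, pitch, yaw] about the fixed x, y, z axes, in that order (R = Rz(yaw) Ry(pitch) Rx(roll)).
In Python, from station import robot, fingers, vision, workorder, recognise gives the robot as it stands. Calls block until the motion is done:
- robot.move_to(position, orientation): joint-space move of the TCP to a pose.
- robot.line_to(position, orientation=None, velocity=0.15, f_stop=None): straight line of the TCP; orientation=None keeps the orientation; velocity is the mean speed in m/s. With f_stop (N) it stops when the force on the tool has changed by that much, and returns True; else False.
- robot.move_j(angles): joint-space move.
- fingers.gripper_to(opening, force=None): opening from 0.0 (shut) to 1.0 (fully open); force is the grip in N (None keeps the last); returns when the fingers have stopped.
- robot.pause(seconds).
- robot.inverse_kinematics(position, orientation): joint angles nearest the present ones, or None.
- vision.grab_frame(name): name is "scene" or "top"; returns the picture (400x640x3 uint8, red, green, blue); there is no depth.
- vision.calibration(name): a dict with "mtx" (3x3 intrinsics, pixels), "k1" (the pictures are not rectified: a ray, as slopes to the right and down, at radius r is drawn at 1 + k1 r^2 times it, then the intrinsics apply), "extrinsics" (4x4, takes a point from world to camera coordinates). Camera axes: x right, y up, looking along -z (the intrinsics and any distortion apply to the point x, -y, -z); pixel columns grow to the right and rows downward; lengths in m; the calibration is good to about 2 mm. A picture is of the moment at which its call begins. calibration takes no time and is no camera call.
A pose or a line that the arm cannot do raises robot.PlanningError and nothing moves.
- workorder.close_job(): hands the job in; it is judged then, once.
Trained networks look in the newest picture that a camera, given by its name, has taken for a name from the list of things; names that differ only in an ending like _2 or _b are one class to them, and where a whole thing is asked for, a point or a joint stands for the part that bears it (a point fixed in the world has none). Each returns a list of dicts, best first, with "p" (0 to 1); they miss things now and then, are a little off and sometimes report something else, mostly with a low value. They report only what shows in the picture. A call takes as long as a camera call. They do not tell look-alikes from the thing itself.
- recognise(label, camera): "rect" ([centre column, centre row, width, height] in pixels, round what is visible of it).
Readings, each from a call of its own:
- robot.current_time_s(): time.
- robot.current_joint_positions(): joint angles.
- robot.current_dq(): joint speeds.
- robot.current_joint_torque(): joint torques, N m.
- robot.current_tool_pos(): TCP position.
- robot.current_eef_rot(): TCP orientation.
- robot.current_contact_force(): force on the tool from outside, world axes, zero at the start.
- robot.current_torque(): the same for the moment, N m.
- robot.current_finger_gap(): opening from 0.0 (shut) to 1.0 (fully open).
- robot.current_gripper_force(): force on a finger pad.
Only numpy, scipy, OpenCV 4.12 (cv2) and the standard library are available. Lean on these libraries where they do the work, as an engineer would, in place of code of your own. Each camera call takes 0.05 s, during which the arm holds its last target. There are 200 camera calls.

TASK

The brass check weight has been left on the pan of the scale. Clear it away first: stand it upright in the red tray. Then set the green-lidded jar upright on the scale pan, inside the printed circle, and let go; set both down gently rather than dropping them.

Things in the scene. Friction and masses are not known exactly. Their poses are not given: they have to be found in the camera images.
- weight_center (a point): Brass check weight, 0.5 kg, loose: an upright cylinder 44 mm across and 44 mm tall, topped by a neck and a small knob 28 mm across; 64 mm tall in all. It starts upright near the middle of the scale pan. The point is on its axis, 32 mm above its underside (half-way up, on the cylinder); z points up.
- jar_center (a point): Closed white jar with green lid and label, loose: 58 mm across, 80 mm tall, 0.2 to 0.45 kg. It stands in a low steel tray (floor 4, rim 12 mm above the table) on either side of the scale, in a row of three equal jars roughly along world x, 95 mm apart, in any place; the others have yellow and blue lids. The point is on its axis, 40 mm above its underside; z points up.
- pan (a point): Bench scale, fixed and rigid (its pan does not sink): white body 190 x 165 mm, flat metal pan 150 x 155 mm whose top is 55 mm above the table. A black circle 104 mm in inside diameter is printed on the middle of the pan. The point is the centre of that circle, on the pan's top face; z points up.
- red_tray_in (a point): Shallow red plastic tray, open at the top, fixed to the table, on the other side of the scale from the jars: 160 mm (its x) by 140 mm (its y) outside, 15 mm high, walls 4 mm thick. The point is the centre of its inner floor, about 4 mm above the table; z points up.
Not all that is in view belongs to the job. Of the things that look like the part that bears jar_center, the smaller one is meant. There is more than one size of the part that bears red_tray_in; the job needs the smaller.

How it is judged (in metres and radians):
On the way, in this order (a step that is already met when the one before it is completed fails the run):
1. the check weight stands upright in the red tray, let go (x of weight_center in the frame of red_tray_in between -0.06 and 0.06 m and y of weight_center in the frame of red_tray_in between -0.05 and 0.05 m and z of weight_center in the frame of red_tray_in between 0.024 and 0.04 m and angle between weight_center's own z axis and vertical below 0.175 rad and linear speed of weight below 0.02 m/s and contact force between the fingers and weight below 0.1 N), for 0.2 s.
2. the green-lidded jar stands upright inside the circle on the pan, let go (horizontal distance between jar_center and pan below 0.025 m and z of jar_center in the frame of pan between 0.032 and 0.048 m and angle between jar_center's own z axis and vertical below 0.175 rad and linear speed of green_jar below 0.02 m/s and contact force between the fingers and green_jar below 0.1 N), for 0.2 s.
At the end, for the whole second after the job is handed in: The check weight stands upright (within 10 degrees) on the floor of the red tray and the green-lidded jar stands upright (within 10 degrees) on the scale pan, its axis within 25 mm of the circle's centre; both are released and at rest (all of step 1 and all of step 2); the robot touches nothing.
It fails at once if the check weight is dropped (falls freely by more than about 20 mm) (linear speed of weight above 0.6 m/s and contact force between the fingers and weight below 0.1 N).
It fails at once if the green-lidded jar is dropped (falls freely by more than about 20 mm) (linear speed of green_jar above 0.6 m/s and contact force between the fingers and green_jar below 0.1 N).
It also fails if it takes over 58 s, if anything falls off the work surface, if the arm or the gripper's body presses on something with over 40 N, if the wrist force passes 120 N, or if a joint passes its speed limit or range.

## Working session

There is one attempt and no reset: what is moved stays moved. The work goes in short steps, each a Python script; the robot and the scene stay as the last script left them, time stands still between calls to the robot, and variables do not carry over. Pictures are saved under pics/ and viewed, at most 10 in all, crops included, and the job is handed in when it is done.

```bash
mkdir -p pics; ls; cat > h.py <<'E'
import numpy as np, cv2
from station import robot, fingers, vision, workorder, recognise
def project(n,P):
    c=vision.calibration(n);E=np.array(c["extrinsics"]);K=np.array(c["mtx"])
    P=np.atleast_2d(P);q=P@E[:3,:3].T+E[:3,3]
    s=np.c_[q[:,0]/-q[:,2],-q[:,1]/-q[:,2]]
    s=s*(1+c["k1"]*(s**2).sum(1,keepdims=True))
    return np.c_[s,np.ones(len(s))]@K.T[:,:2]
def at_z(n,uv,z):
    "world point on height z seen at pixel uv"
    c=vision.calibration(n);E=np.array(c["extrinsics"]);K=np.array(c["mtx"])
    d=np.linalg.solve(K,[uv[0],uv[1],1])[:2];s=d.copy()
    for _ in range(20): s=d/(1+c["k1"]*(s@s))
    r=E[:3,:3].T@np.array([s[0],-s[1],-1.]);o=-E[:3,:3].T@E[:3,3]
    return o+r*(z-o[2])/r[2]
def save(n,f):
    im=vision.grab_frame(n);cv2.imwrite("pics/"+f,im[:,:,::-1]);return im
E
python3 - <<'E'
from h import *
for n in("top","scene"):
    save(n,n+"0.png")
    c=vision.calibration(n);E=np.array(c["extrinsics"]);print(n,c["k1"],-E[:3,:3].T@E[:3,3],E[2,:3])
    for l,z in(("weight_center",.06),("jar_center",.08),("pan",.055),("red_tray_in",.01)):
        for d in recognise(l,n): print(l,np.round(d["p"],2),np.round(d["rect"]),at_z(n,d["rect"][:2],z).round(3))
E
```

```text
pics
top 0.018611413527130857 [0.28440603 0.06164799 1.10530211] [-0.1268632   0.00628033  0.99190034]
weight_center 0.67 [347. 165.  17.  20.] [ 0.513 -0.019  0.06 ]
jar_center 0.94 [233. 172.  25.  24.] [0.489 0.263 0.08 ]
jar_center 0.77 [168. 165.  45.  41.] [0.508 0.421 0.08 ]
pan 0.59 [353. 174.  83.  87.] [ 0.489 -0.033  0.055]
red_tray_in 0.83 [470. 291.  86. 100.] [ 0.197 -0.33   0.01 ]
red_tray_in 0.71 [443. 176.  60.  62.] [ 0.493 -0.273  0.01 ]
scene -0.01260508407984254 [0.97813772 0.63070851 0.7908027 ] [0.52298816 0.54681955 0.65381325]
weight_center 0.58 [280. 204.  15.  23.] [ 0.497 -0.041  0.06 ]
weight_center 0.23 [355. 272.  23.  36.] [0.52  0.283 0.06 ]
jar_center 0.88 [356. 270.  26.  34.] [0.528 0.291 0.08 ]
jar_center 0.78 [406. 312.  37.  50.] [0.532 0.443 0.08 ]
pan 0.7 [281. 220.  78.  58.] [0.535 0.011 0.055]
pan 0.38 [241. 184.  63.  39.] [ 0.526 -0.207  0.055]
red_tray_in 0.75 [294. 146.  72.  42.] [ 0.215 -0.315  0.01 ]
red_tray_in 0.65 [241. 184.  60.  39.] [ 0.499 -0.258  0.01 ]
```

```bash
python3 -c "
import cv2
cv2.imwrite('pics/top0b.png',cv2.resize(cv2.imread('pics/top0.png')[60:360,110:510],None,fx=2,fy=2,interpolation=2))
cv2.imwrite('pics/scene0b.png',cv2.resize(cv2.imread('pics/scene0.png')[100:380,170:520],None,fx=2.2,fy=2.1,interpolation=2))"
```

```text
(no output)
```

View pics/top0b.png

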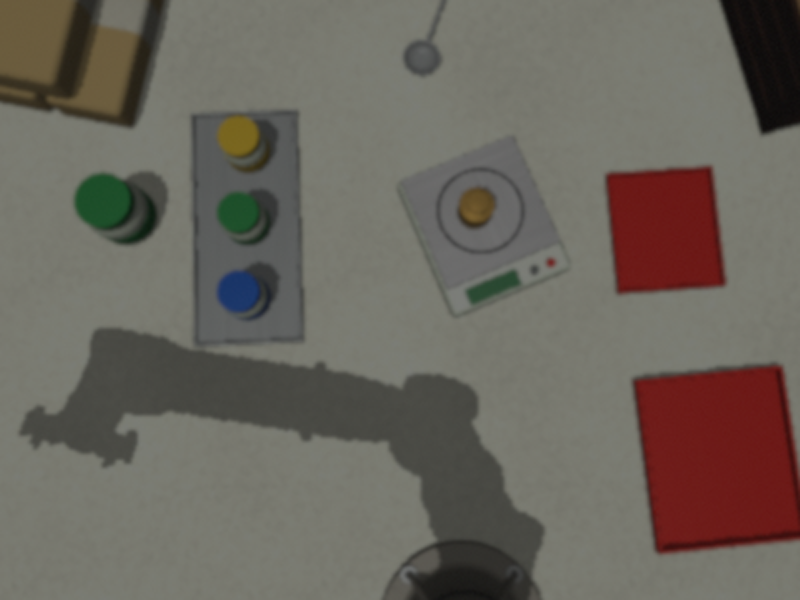

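View pics/scene0b.png

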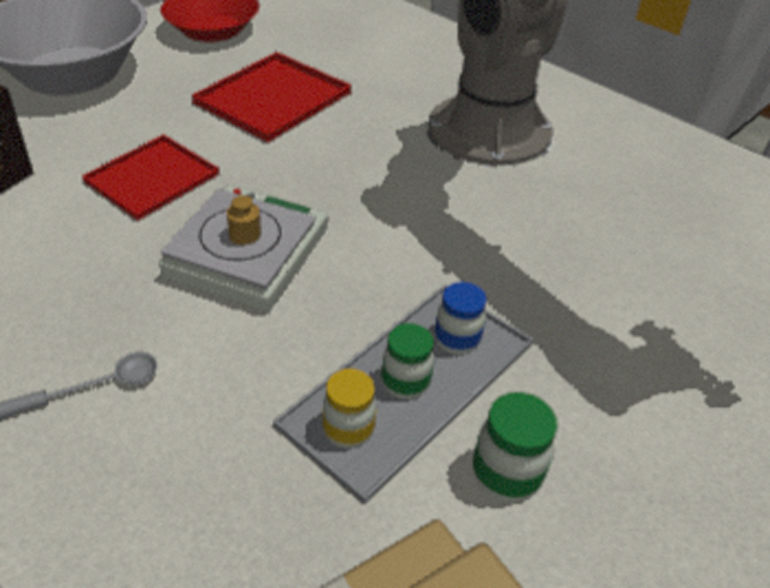

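The top picture shows, in full-image pixels, the scale at (353,174) with the weight at (348,163) near the circle's centre. The small red tray is at (443,175) and the larger one at (470,291). The middle jar in the steel tray, at (230,167), is the small green-lidded one; the big look-alike stands alone at (165,162). The scene view agrees. I'll measure these by colour.

```bash
cat > m.py <<'E'
from h import *
def blob(n,im,rect,lo,hi):
    u,v,w,h=rect;y0,x0=int(v-h/2-6),int(u-w/2-6)
    a=cv2.cvtColor(im[y0:int(v+h/2+6),x0:int(u+w/2+6)],cv2.COLOR_RGB2HSV)
    m=cv2.inRange(a,lo,hi);_,_,s,c=cv2.connectedComponentsWithStats(m);k=1+s[1:,4].argmax()
    return c[k]+[x0,y0],s[k,4]
E
python3 - <<'E'
from m import *
G=((45,100,40),(85,255,255));B=((10,110,70),(28,255,255));R1=((0,150,60),(8,255,255))
S={"top":dict(w=(347,165,17,20),j=(231,168,20,22),r=(443,176,60,62)),"scene":dict(w=(280,204,15,23),j=(356,264,22,22),r=(241,184,60,39))}
for n in S:
    im=cv2.imread(f"pics/{n}0.png")[:,:,::-1].copy()
    for k,c,zs in(("w",B,(.085,.1,.115)),("j",G,(.08,.084)),("r",R1,(.006,.01))):
        uv,a=blob(n,im,S[n][k],*c);print(n,k,uv.round(1),a,[at_z(n,uv,z).round(3)[:2] for z in zs])
# circle in top: fit ellipse to dark pixels near ring
im=cv2.imread("pics/top0.png");g=cv2.GaussianBlur(cv2.cvtColor(im,6),(0,0),.6).astype(float)
best=[]
for x in np.arange(.44,.54,.002):
  for y in np.arange(-.08,.02,.002):
    t=np.linspace(0,6.283,72);p=lambda r:project("top",np.c_[x+r*np.cos(t),y+r*np.sin(t),0*t+.055]).astype(np.float32)
    f=lambda r:cv2.remap(g.astype(np.float32),p(r)[:,0],p(r)[:,1],1).mean()
    best.append((f(.053)-.5*f(.045)-.5*f(.061),x,y))
best.sort();print(np.round(best[:5],3))
p=robot.current_tool_pos();print(project("top",[p]),project("scene",[p]),robot.current_eef_rot(),robot.current_time_s())
E
```

```text
top w [347.8 162.7] 229 [array([ 0.512, -0.018]), array([ 0.509, -0.017]), array([ 0.506, -0.016])]
top j [228.9 165.8] 312 [array([0.506, 0.273]), array([0.505, 0.272])]
top r [442.  174.6] 3036 [array([ 0.498, -0.272]), array([ 0.497, -0.271])]
scene w [280.3 204.6] 266 [array([ 0.516, -0.015]), array([ 0.526, -0.001]), array([0.535, 0.012])]
scene j [356.1 263. ] 310 [array([0.511, 0.276]), array([0.513, 0.278])]
scene r [237.8 183.6] 1152 [array([ 0.503, -0.27 ]), array([ 0.506, -0.266])]Traceback (most recent call last):
  File "<stdin>", line 15, in <module>
  File "<stdin>", line 14, in <lambda>
  File "<stdin>", line 13, in <lambda>
  File "h.py", line 4, in project
    c=vision.calibration(n);E=np.array(c["extrinsics"]);K=np.array(c["mtx"])
ValueError: time passes only in moves, steps and waits
```

```bash
sed -i 's/^def project/import functools\ncal=functools.lru_cache(vision.calibration)\ndef project/; s/c=vision.calibration(n)/c=cal(n)/' h.py
python3 - <<'E'
from h import *
im=cv2.imread("pics/top0.png");g=cv2.GaussianBlur(cv2.cvtColor(im,6),(0,0),.6).astype(np.float32)
best=[];t=np.linspace(0,6.283,72)
for x in np.arange(.46,.54,.002):
  for y in np.arange(-.06,.02,.002):
    def f(r):
        p=project("top",np.c_[x+r*np.cos(t),y+r*np.sin(t),0*t+.055]).astype(np.float32);return cv2.remap(g,p[:,0],p[:,1],1).mean()
    best.append((f(.053)-.5*f(.045)-.5*f(.061),x,y))
best.sort();print(np.round(best[:5],3))
p=robot.current_tool_pos();print(p,project("top",[p]),project("scene",[p]),robot.current_eef_rot(),robot.current_time_s())
for q in((.511,-.017,.1),(.506,.273,.1),(.499,-.271,.1)):
    print([None if (j:=robot.inverse_kinematics(q,[180,0,a])) is None else np.round(j,0) for a in(0,90,180,-90)])
E
```

```text
[[-20.939   0.514  -0.026]
 [-19.554   0.512  -0.026]
 [-18.96    0.514  -0.024]
 [-17.863   0.514  -0.028]
 [-17.703   0.512  -0.024]]
[0.14443776 0.53066345 0.21964312] [[ 80.96204335 328.16744587]] [[544.53264686 204.26023951]] [-1.79993967e+02  3.73875042e-03  1.64776409e+02] 0.5
[array([-41.,  27.,  55., 104., -25.,  62., -67.]), array([-36.,  24.,  47., 104., -20.,  61.,  19.]), array([-34.,  23.,  44., 104., -18.,  60., 107.]), array([ -46.,   31.,   65.,  104.,  -31.,   65., -151.])]
[array([ -56.,   29.,   36.,   94.,  -19.,   63., -104.]), array([-49.,  28.,  27.,  93., -14.,  62., -19.]), array([-40.,  26.,  14.,  93.,  -7.,  62.,  66.]), array([-30.,  26.,  -1.,  92.,   0.,  62., 150.])]
[array([ -5.,  31.,  45.,  95., -24.,  64., -43.]), array([ -9.,  33.,  52.,  95., -28.,  66.,  51.]), array([-15.,  39.,  65.,  95., -38.,  70., 148.]), array([ -15.,   39.,   64.,   95.,  -37.,   70., -122.])]
```

```bash
python3 - <<'E'
from h import *
O=[180,0,0]
robot.move_to([.511,-.017,.22],O)
robot.line_to([.511,-.017,.082],velocity=.15)
save("scene","s1.png")
fingers.gripper_to(0.0,force=50)
print(robot.current_finger_gap(),robot.current_gripper_force(),robot.current_contact_force())
robot.line_to([.511,-.017,.17],velocity=.12)
im=save("scene","s2.png")
print(robot.current_finger_gap(),robot.current_gripper_force(),robot.current_contact_force(),robot.current_time_s())
a=np.hstack([cv2.imread(f"pics/s{i}.png")[110:290,170:370] for i in(1,2)])
cv2.imwrite("pics/s12.png",cv2.resize(a,None,fx=2,fy=2))
E
```

```text
0.46493048073381515 49.59548702230677 [-1.23349832 -0.16875153  4.48624296]
0.465958493134506 51.00481594679877 [-0.91218307  0.61027777 -5.08386646] 5.4167
```

View pics/s12.png

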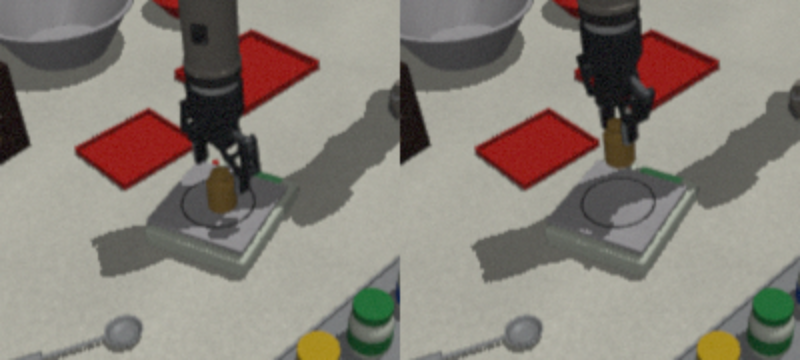

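The left panel shows the fingers around the weight. In the right panel it hangs upright in the jaws at about (620,145), and the pan is clear. The measured 5.1 N matches its weight, so I'll carry it to the small red tray.

```bash
python3 - <<'E'
from h import *
O=[180,0,0];x,y=.499,-.271
robot.line_to([x,y,.17],O,velocity=.2)
robot.line_to([x,y,.05],velocity=.12)
f0=robot.current_contact_force()
hit=robot.line_to([x,y,.024],velocity=.02,f_stop=3)
print(hit,robot.current_tool_pos(),f0,robot.current_contact_force(),robot.current_finger_gap())
if hit:
    fingers.gripper_to(.75);robot.pause(.2)
    robot.line_to([x,y,.2],velocity=.15)
robot.pause(.1)
for n in("top","scene"): save(n,n+"3.png")
print(robot.current_time_s())
a=np.hstack([cv2.imread("pics/top3.png")[100:260,320:500],cv2.imread("pics/scene3.png")[110:270,170:350]])
cv2.imwrite("pics/p3.png",cv2.resize(a,None,fx=2,fy=2))
E
```

```text
True [ 0.49882573 -0.27093464  0.03207949] [ 0.07058061 -0.03734137 -3.95501663] [-0.0294123   0.48220533  6.76136836] 0.4623521832092592
10.9083
```

View pics/p3.png

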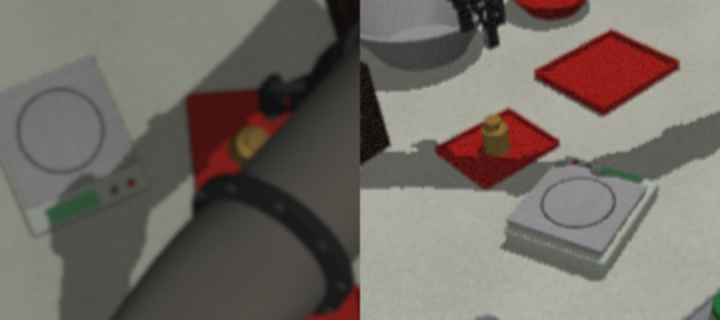

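The weight stands upright inside the small red tray, at about (495,135) in the right panel, let go, with the pan empty. Next is the green jar.

```bash
python3 - <<'E'
from h import *
O=[180,0,0];x,y=.507,.274
fingers.gripper_to(1.0)
robot.line_to([x,y,.2],O,velocity=.22)
print(robot.line_to([x,y,.052],velocity=.12,f_stop=8))
fingers.gripper_to(0.0,force=50)
print(robot.current_tool_pos(),robot.current_finger_gap(),robot.current_gripper_force(),robot.current_contact_force())
robot.line_to([x,y,.2],velocity=.12)
print(robot.current_contact_force(),robot.current_finger_gap(),robot.current_time_s())
save("scene","s4.png")
cv2.imwrite("pics/p4.png",cv2.resize(cv2.imread("pics/s4.png")[110:370,170:470],None,fx=2,fy=2))
E
```

```text
False
[0.50765322 0.27406981 0.05286632] 0.5831053540308608 52.43455410003662 [-0.46124819 -0.82418922  5.21503264]
[ 0.37176805 -0.29846315 -3.9997567 ] 0.5856023925778461 17.075
```

View pics/p4.png

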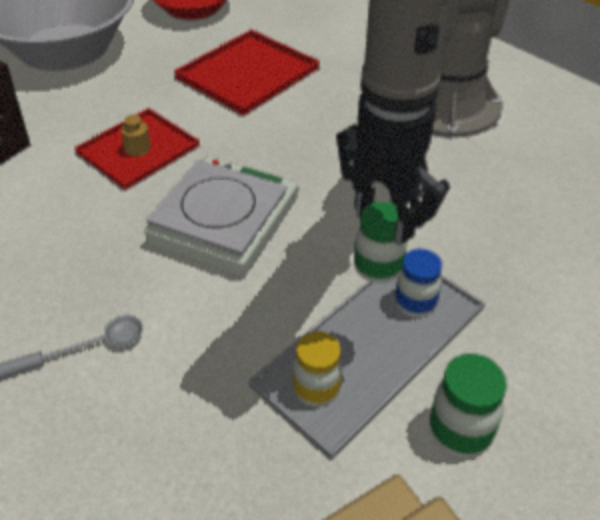

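The jar hangs upright in the jaws at about (380,240) in the crop, and the measured 4.0 N gives roughly 0.41 kg. The other jars haven't moved. I'll check for any offset in the grasp before placing.

```bash
python3 - <<'E'
from h import *
im=cv2.imread("pics/s4.png");t=np.linspace(0,6.283,60)
for z in(.152,.232):
    P=project("scene",np.c_[.507+.029*np.cos(t),.274+.029*np.sin(t),0*t+z-.001])
    big=cv2.resize(im,None,fx=4,fy=4) if z==.152 else big
    cv2.polylines(big,[np.int32((P+.5)*4)],True,(255,0,255),1)
cv2.imwrite("pics/p5.png",big[760:1060,1280:1640])
E
```

```text
(no output)
```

View pics/p5.png

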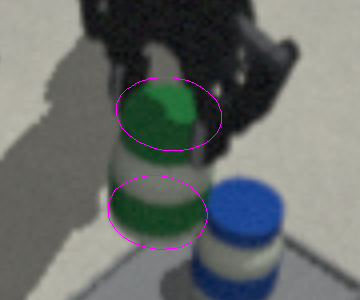

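The predicted outlines match the jar to within about 2 px (a few mm), so it is centred in the jaws. I'll place it now.

```bash
python3 - <<'E'
from h import *
O=[180,0,0];x,y=.513,-.026
robot.line_to([x,y,.2],O,velocity=.15)
robot.line_to([x,y,.122],velocity=.1)
hit=robot.line_to([x,y,.094],velocity=.02,f_stop=3)
print(hit,robot.current_tool_pos(),robot.current_contact_force())
if hit:
    fingers.gripper_to(1.0);robot.pause(.2)
    robot.line_to([x,y,.24],velocity=.12)
    robot.move_to([.4,.25,.25],O)
robot.pause(.2)
for n in("top","scene"): save(n,n+"6.png")
print(robot.current_time_s())
a=np.hstack([cv2.imread("pics/top6.png")[100:260,300:480],cv2.imread("pics/scene6.png")[110:270,170:350]])
cv2.imwrite("pics/p6.png",cv2.resize(a,None,fx=2,fy=2))
E
```

```text
True [ 0.51288878 -0.02603494  0.10383526] [ 0.3493061  -0.01037933  4.62608173]
24.5083
```

View pics/p6.png

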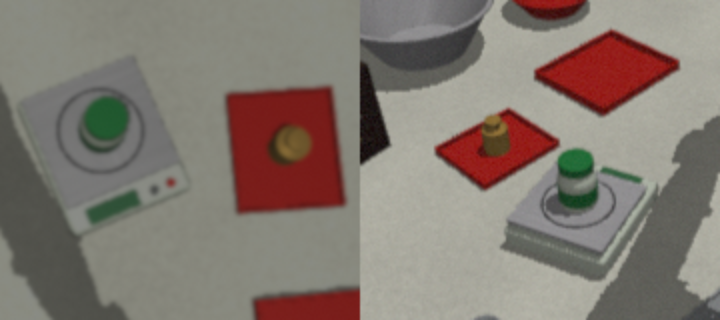

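The jar stands upright inside the circle, and the weight stands upright in the small tray. I'll check the offset and hand in.

```bash
python3 - <<'E'
from m import *
p=[]
for n,r in(("top",(353,159,24,24)),("scene",(457,190,22,20)) if 0 else ("scene",(277+180-0-0-180,190,22,14))):
    im=cv2.imread(f"pics/{n}6.png")[:,:,::-1].copy()
    uv,a=blob(n,im,r,(45,100,40),(85,255,255));q=at_z(n,uv,.132);p.append(q);print(n,uv,a,q)
if np.linalg.norm(p[0][:2]-[.513,-.026])<.015: print(workorder.close_job())
E
```

```text
top [352.83333333 158.79166667] 336 [ 0.51110367 -0.02660584  0.132     ]
scene [277.24623116 191.44221106] 199 [ 0.51824033 -0.02121734  0.132     ]
the job is handed in; nothing more can be done
None
```

The job is handed in: the brass weight stands upright in the small red tray, and the green-lidded jar stands upright inside the circle on the scale pan, an estimated 2–7 mm from its centre. Both are released; the arm finished at about 24.5 s of the 58 s, and no verdict came back.

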